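# Set the display turntable with its lever and switch on

### The arm

A 6-joint arm with a two-finger parallel gripper is mounted at the origin on the work surface. World frame = base frame: x ahead of the robot, y to its left, z up, the work surface at z = 0. Lengths are in m, angles in rad, forces in N, time in s.
With the tool pointing down it reaches from about 0.35 to 0.775 m from the base axis. Payload 5.5 kg.
Tool frame: the origin (TCP) lies at the very end of the fingers, on their centre line; the grasp point (between the pads) lies 19 mm behind it; x points along the fingers, y is the direction in which the jaws open and shut, and the axes are right-handed (so a half turn about x gives the same grasp; the last joint's range is limited). The gripper opens to 85 mm and grips with 20 to 120 N. Pads are 22 mm wide; open, the fingers measure 114 mm over their backs; the gripper's body (76 mm by 85 mm) begins 54 mm behind the grasp point. The pads swing forward as they close: fully open they stand 13 mm farther back than shut.
Start: joints at [1.184, 0.313, 0.046, 1.304, 0, 1.431], TCP at [0.14, 0.558, 0.231] pointing down, gripper open.
Joint ranges: [-2.76, 2.76], [-0.86, 1.69], [-1.03, 1.26], [-2.2, 2.34], [-1.47, 1.5], [-3.14, 3.14]. Speed limits (rad/s): [2.57, 2.57, 3.14, 3.14, 3.14, 3.14].

### API

Orientations are given as a unit quaternion [w, x, y, z].
In Python, from workcell import env gives the robot as it stands.
- The arm moves only by the tool drive_tool, never from a script. Its argument "plan" is a list that holds one entry, the list of rows, each a list of 7 numbers: the shift along the tool's x, y, z in cm, then the turn, a rotation vector about the tool's x, y, z in degrees, then the opening, from 0 (shut) to 1 (fully open). In form: [[[tx, ty, tz, wx, wy, wz, fingers], ...]]. A call has exactly 5 rows; each row shifts and turns the commanded pose from where the row before left it, along the tool's axes as they then stand; what a row does not reach is not made up. A row lasts 1/12 s, in which the tool goes at most 41.7 mm and 7.16 degrees, less where a joint would pass 70% of its speed; a pose out of reach is approached as far as the arm can. A call with a gripper value outside its range is refused whole. The fingers move at their own pace and stop on an object; "squeeze" is the grip in N (left out, the last holds). Time passes only in rows, so rows that do not move let the fingers close, or fill a call up. It gives the time, the measured TCP pose, the force and the opening at its end, in the units of the state.
- env.get_state(): the state, without advancing time (a new reading comes with each control period).
- env.read_camera(name): name is "side" or "top"; returns the picture (420x560x3 uint8, red, green, blue); there is no depth.
- env.camera_model(name): a dict with "camera_matrix" (3x3 intrinsics, pixels), "camera_from_world" (4x4, takes a point from world to camera coordinates). Camera axes: x right, y down, z forward; pixel columns grow to the right and rows downward; lengths in m; the calibration is good to about 2 mm. A picture is of the moment at which its call begins. camera_model takes no time and is no camera call.
- env.hand_in(): hands the job in, once; it reports no verdict.
The state is a dict: "clock": time; "joint_pos": joint angles; "qvel": joint speeds; "tau": joint torques, N m; "tcp_pos": TCP position; "orientation": TCP orientation; "wrist_force": force on the tool from outside, world axes, zero at the start; "ft_torque": the same for the moment, N m; "finger_gap": finger opening in m.
Only numpy, scipy, OpenCV 4.12 (cv2) and the standard library are available. Lean on these libraries where they do the work, as an engineer would, in place of code of your own. Each camera call takes 0.05 s, during which the arm holds its last target.

### The job

Gently push the brass lever of the display turntable round its arc until it points at the ball-topped stud on the scale (not the flat square one), and leave it pointing there. Only then press the button of the black bakelite switch fully down and let it come up again. Only push, and lift nothing: the lantern rides along on the turntable, and the other things stay where they stand.

Things in the scene. Friction and masses are not known exactly. Their poses are not given: they have to be found in the camera images.
- base: the turntable: a wooden disc 200 mm across with a brass rim, its top 30 mm above the table, on a fixed dark wooden base disc 400 mm across and 12 mm thick. Origin on the turntable's vertical axis, at table height. A white enamelled scale band with short marks lies on the base on the robot's side, 173 to 199 mm from the axis, its face 14 mm above the table
- thumb_plate (a point): centre of the lever's upright brass thumb plate, 135 mm from the axis, 46 mm above the table. Plate: 46 mm radially, 8 mm thick along the arc, 25 to 67 mm above the table; push either flat face. x axis: radially outward along the lever; z up. The lever bar under it ends in a point 168 mm from the axis. The lever points at a stud when the stud lies on its centre line
- ring (a joint): angle of the turntable and lever, rad, growing counterclockwise seen from above, about 0 at the start, stops at -1.1 and 1.1 (either stud lies within 0.9 of 0). It turns with light friction of 0.15 N m (about 1.1 N at the thumb plate), stays where it is left and hardly coasts
- ball_stud: the wanted mark: fixed brass stud on the scale band, a ball 24 mm across on a thin neck. Origin at its foot, 186 mm from the turntable's axis and 14 mm above the table; top 44 mm above the table. It is to the left or to the right of the lever at the start
- square_stud: the other mark: fixed flat brass stud, 24 mm square and 8 mm high, on the scale band at the other side. Origin at its foot, 186 mm from the axis
- switch_top (a point): centre of the top of the round brass push button, 28 mm across, 48 mm above the table, in the middle of the fixed black switch housing (84 by 64 mm, 30 mm high) that stands on the table to the left or right of the turntable. It is pressed straight down
- switch (a joint): travel of the switch button, m: 0 up, 0.006 fully down; a spring that needs about 5 N when fully down; it comes up by itself
- lantern: loose fretwork brass lantern, 62 mm square and 136 mm high, standing on the middle of the turntable (origin at the centre of its underside); it turns with the turntable
- chimney: loose violet glass lamp chimney, an open tube 72 mm across at the belly and 150 mm high, on the table on the side where the switch is not; origin at the centre of its foot
- finial_a: loose brass ball finial, 38 mm across and 56 mm high, on the table left of the turntable; origin at its foot
- finial_b: loose brass ball finial, 38 mm across and 56 mm high, on the table right of the turntable; origin at its foot
- lampholder: loose black lampholder, 40 mm across and 58 mm high, standing on the base disc beside the turntable on its left; origin at its foot
- carton: loose cardboard bulb carton, 40 by 40 by 60 mm high, standing on the base disc beside the turntable on its right; origin under its centre
Mind the look-alikes: they are no part of the job. Leave any green look-alike of the part that bears switch_top alone.

How it is judged:
On the way, in this order (a step that is already met when the one before it is completed fails the run):
1. the lever has been pushed to point at the ball-topped stud and stands still there (y of ball_stud in the frame of thumb_plate between -0.009 and 0.009 m and velocity of joint ring between -0.05 and 0.05 rad/s), for 0.3 s.
2. the switch button is then pressed fully down (value of joint switch above 0.0048 m), for 0.05 s.
At the end, for the whole second after the job is handed in: The lever's centre line passes within 9 mm of the centre of the ball-topped stud and the turntable is still, the switch button has been pressed (at least 4.8 of its 6 mm) after that and is up again, and the lantern stands upright within 25 mm of where it stood on the turntable (y of ball_stud in the frame of thumb_plate between -0.009 and 0.009 m and velocity of joint ring between -0.02 and 0.02 rad/s and value of joint switch below 0.0015 m and distance of lantern from where it was at the start of the episode below 0.025 m and angle between lantern's own z axis and vertical below 0.1 rad); the robot touches nothing.
It fails at once if the switch is pressed while the lever does not point at the ball-topped stud (value of joint switch above 0.003 m and (y of ball_stud in the frame of thumb_plate above 0.009 m or y of ball_stud in the frame of thumb_plate below -0.009 m)).
It fails at once if the turntable or its lever is gripped or shoved with more than 20 N (contact force between the fingers and base above 20 N).
It fails at once if the lantern is lifted, shifted by more than 25 mm or tipped (distance of lantern from where it was at the start of the episode above 0.025 m or angle between lantern's own z axis and vertical above 0.3 rad).
It fails at once if a bystander is moved by more than 25 mm (distance of any of chimney, finial_a, finial_b, lampholder, carton from where it was at the start of the episode above 0.025 m).
It also fails if it takes over 54 s, if anything falls off the work surface, if the arm or the gripper's body presses on something with over 40 N, if the wrist force passes 120 N, or if a joint passes its speed limit or range.

## Working session

There is one attempt and no reset: what is moved stays moved. The work goes in short steps, Python scripts to look and compute and a tool call to move; the robot and the scene stay as the last step left them, time stands still between calls to the robot, and variables do not carry over. Pictures are saved under pics/ and viewed, and the job is handed in when it is done.

Besides the shell and the picture viewer there is one more tool, called after "Emit:" as name(argument=value, ...), one argument or row to a line, values as JSON. drive_tool: Moves the arm, as the interface text tells. Its arguments: {"type":"object","properties":{"plan":{"type":"array","items":{"type":"array","items":{"type":"array","items":{"type":"number"}}}},"squeeze":{"type":"number"}},"required":["plan"]}

```bash
mkdir -p pics
python3 - <<'E'
from workcell import env
import cv2
s=env.get_state();print({k:(v if not hasattr(v,'round') else v) for k,v in s.items()})
for n in("top","side"):
    im=env.read_camera(n);cv2.imwrite(f"pics/{n}0.png",im[:,:,::-1])
    print(n,env.camera_model(n))
E
```

```text
{'clock': 0.0, 'joint_pos': array([1.18436830e+00, 3.13987117e-01, 4.49571575e-02, 1.30359196e+00,
       1.60059137e-05, 1.43120632e+00]), 'qvel': array([-0.00168956,  0.00074466,  0.00120314,  0.00032263,  0.00048672,
       -0.00101348]), 'tau': array([-2.24022392e-04, -4.80628610e+01,  2.98530883e+01,  1.94159296e-02,
       -1.58665426e-05,  2.99879886e-06]), 'tcp_pos': array([0.14029704, 0.55708783, 0.2304075 ]), 'orientation': array([ 0.70155463,  0.08642722,  0.70190118, -0.08767078]), 'wrist_force': array([-0.15261439,  0.10710257,  0.61113269]), 'ft_torque': array([-0.02499917, -0.00366923,  0.04181725]), 'finger_gap': 0.08528949794122748}
top {'camera_matrix': array([[383.65086784,   0.        , 278.98561351],
       [  0.        , 383.65086784, 215.39646285],
       [  0.        ,   0.        ,   1.        ]]), 'camera_from_world': array([[ 0.00551751, -0.99991665,  0.01167221,  0.08609809],
       [-0.9897912 , -0.00712328, -0.14234687,  0.50434678],
       [ 0.14241816, -0.01076765, -0.98974801,  0.89727237],
       [ 0.        ,  0.        ,  0.        ,  1.        ]])}
side {'camera_matrix': array([[416.51145386,   0.        , 270.22769587],
       [  0.        , 416.51145386, 210.40656188],
       [  0.        ,   0.        ,   1.        ]]), 'camera_from_world': array([[ 7.83086745e-01, -6.21912098e-01, -7.01218528e-04,
        -3.23978597e-01],
       [-3.33416522e-01, -4.18872375e-01, -8.44617876e-01,
         2.46572649e-01],
       [ 5.24984354e-01,  6.61642861e-01, -5.35369174e-01,
         7.37134670e-01],
       [ 0.00000000e+00,  0.00000000e+00,  0.00000000e+00,
         1.00000000e+00]])}
```

```bash
ls; ls pics
```

```text
pics
side0.png
top0.png
```

View pics/top0.png

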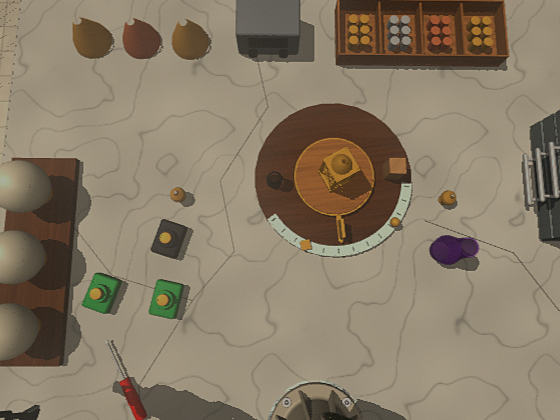

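View pics/side0.png

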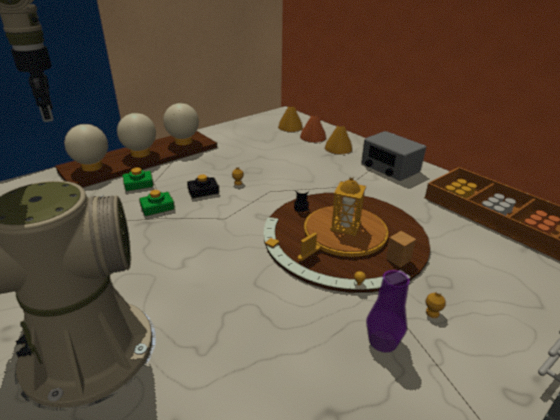

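Run:
```python
import cv2
t=cv2.imread("pics/top0.png");s=cv2.imread("pics/side0.png")
cv2.imwrite("pics/t_tt.png",cv2.resize(t[90:270,245:425],(800,800),interpolation=3)[200:800])
cv2.imwrite("pics/t_sw.png",cv2.resize(t[170:330,70:270],(750,600),interpolation=3))
cv2.imwrite("pics/s_tt.png",cv2.resize(s[170:305,250:440],(798,567),interpolation=3))
cv2.imwrite("pics/s_sw.png",cv2.resize(s[150:230,110:260],(800,427),interpolation=3))
```

```text
(no output)
```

View pics/t_tt.png

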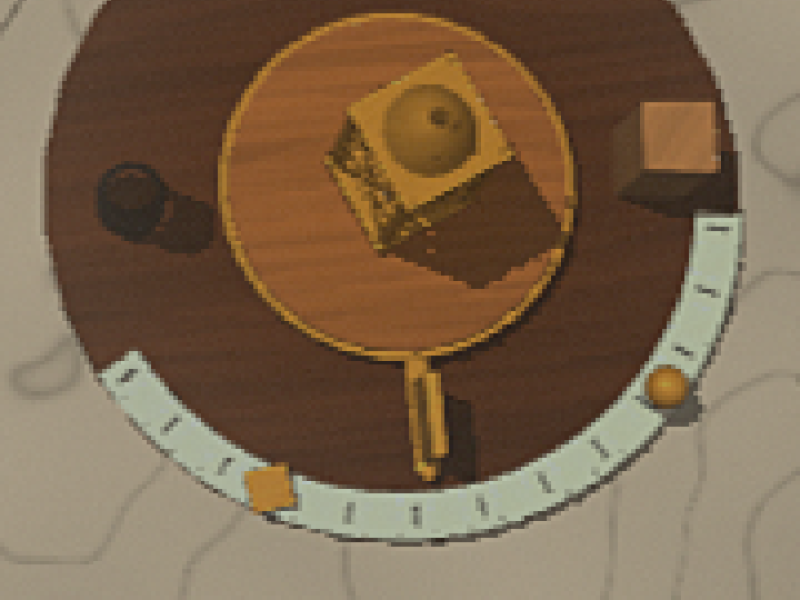

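View pics/t_sw.png

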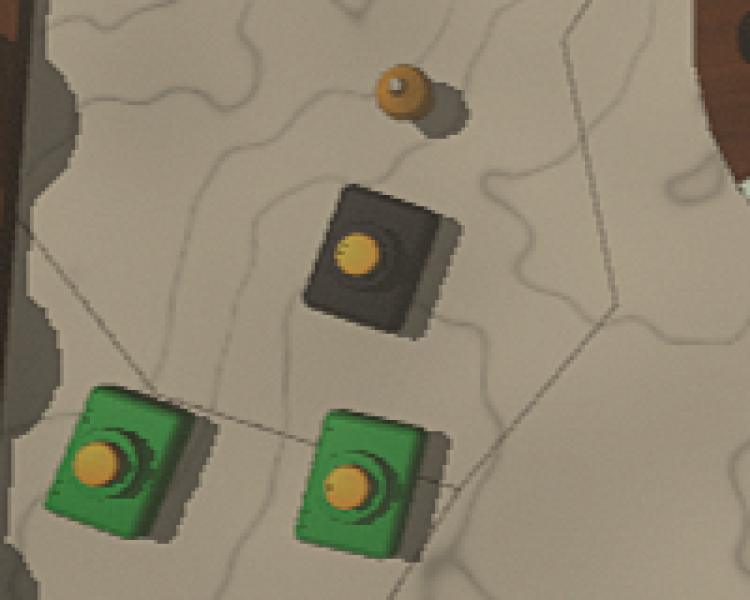

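View pics/s_tt.png

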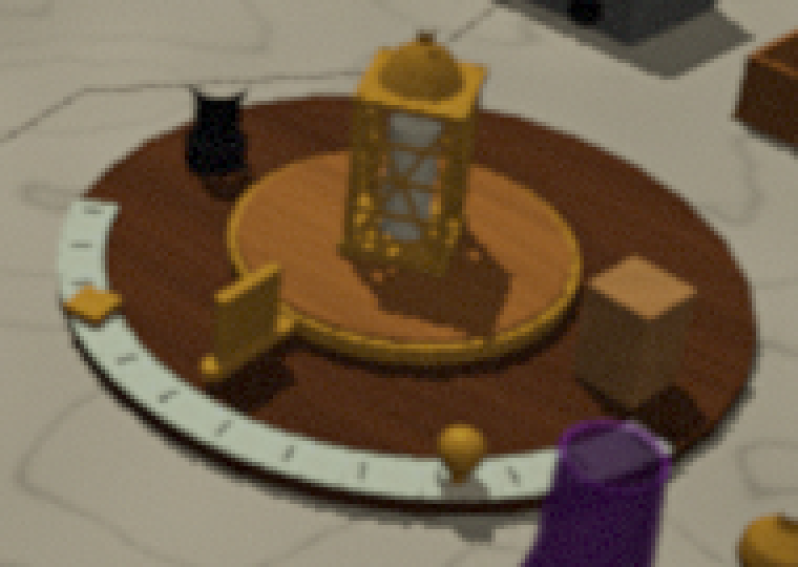

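View pics/s_sw.png

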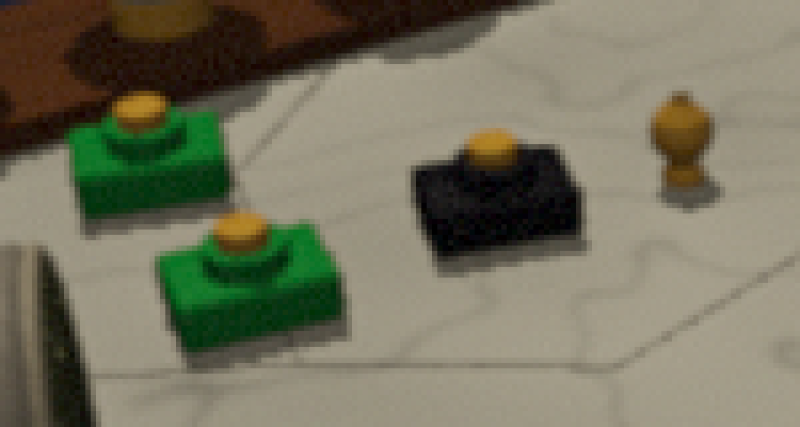

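```bash
cat > h.py <<'E'
import numpy as np, cv2
from workcell import env
M={n:env.camera_model(n) for n in("top","side")}
def proj(n,p):
    m=M[n];q=m["camera_from_world"]@np.append(p,1);r=m["camera_matrix"]@q[:3];return r[:2]/r[2]
def ray(n,uv):
    m=M[n];T=m["camera_from_world"];R=T[:3,:3]
    return -R.T@T[:3,3], R.T@np.linalg.inv(m["camera_matrix"])@np.array([*uv,1.])
def plane(n,uv,z):
    o,d=ray(n,uv);return o+d*(z-o[2])/d[2]
def tri(a,b):
    P=[M[n]["camera_matrix"]@M[n]["camera_from_world"][:3] for n in("top","side")]
    X=cv2.triangulatePoints(P[0],P[1],np.array(a,float).reshape(2,1),np.array(b,float).reshape(2,1))[:,0];X=X[:3]/X[3]
    return X,np.linalg.norm(proj("top",X)-a),np.linalg.norm(proj("side",X)-b)
def circ(P):
    A=np.c_[2*P,np.ones(len(P))];x=np.linalg.lstsq(A,(P**2).sum(1),rcond=None)[0]
    return x[:2],np.sqrt(x[2]+x[:2]@x[:2])
E
python3 - <<'E'
from h import *
print("switch",tri((165.2,237.7),(202.3,176.2)), plane("top",(165.2,237.7),.048),plane("side",(202.3,176.2),.048))
print("ball",tri((395.1,221.9),(359.8,275.7)), plane("top",(395.1,221.9),.032))
# base disc rim: white band outer edge + band inner from top mask
t=cv2.imread("pics/top0.png").astype(int);b,g,r=t[...,0],t[...,1],t[...,2]
# dark wood edge: radial scan in world about guess
for name,z,rr in(("top",.012,.2),("top",.030,.1)):
  c=plane("top",(333,180),.012)[:2]
  gray=cv2.GaussianBlur(cv2.imread("pics/top0.png"),(0,0),.7).astype(float)
  for it in range(5):
    P=[]
    for a in np.deg2rad(np.arange(0,360,3)):
        # radial profile
        R=np.arange(rr-.015,rr+.015,.0005);d=np.array([np.cos(a),np.sin(a)])
        uv=np.array([proj("top",[*(c+q*d),z]) for q in R])
        v=cv2.remap(gray.astype(np.float32),uv[:,0].astype(np.float32),uv[:,1].astype(np.float32),1)[:,0]
        g_=np.abs(v[4:]-v[:-4]).sum(1)
        k=g_.argmax()
        if g_[k]>60:P.append(c+R[k+2]*d)
    P=np.array(P)
    for _ in range(6):
        cc,rad=circ(P);e=abs(np.linalg.norm(P-cc,axis=1)-rad);P=P[e<max(.0025,np.median(e)*2)] 
    c=cc
  print(z,c,rad,len(P))
E
```

```text
switch (array([0.44835339, 0.35634701, 0.05290863]), np.float64(1.0407541129207798), np.float64(0.7399477505606142)) [0.44664292 0.35890089 0.048     ] [0.45451019 0.36351534 0.048     ]
ball (array([ 0.49076771, -0.19395221,  0.03690426]), np.float64(0.5764666563666528), np.float64(0.5848164833246319)) [ 0.49029045 -0.19458643  0.032     ]
0.012 [ 0.60581586 -0.04704594] 0.19853501971306503 105
0.03 [ 0.60513961 -0.04651108] 0.09976234887742878 64
```

Run:
```python
from h import *
from scipy.spatial.transform import Rotation as Ro
s=env.get_state();q=s["orientation"];R=Ro.from_quat(q,scalar_first=True).as_matrix();print(R.round(3))
c=np.array([.6055,-.0468])
def ang(p): d=p[:2]-c; return np.degrees(np.arctan2(-d[1],-d[0])),np.linalg.norm(d)
for z in(.018,.02,.025): print("tip",z,ang(plane("top",(341.5,241.9),z)))
# plate top ends from t_tt: (434,372+200) inner top... and (440,457+200)
for uv in((434,572),(440,655)):
    u=(245+uv[0]/4.444,90+uv[1]/4.444);print("plate top",u,ang(plane("top",u,.067)))
print("ball",ang(plane("top",(395.1,221.9),.032)))
for n,uv,z in(("chim top",(443,250),.15),("carton top",(399.5,165.5),.072),("finA",(177,194),.03),("lampholder",(275,180),.06)):print(n,plane("top",uv,z))
```

```text
[[-0.001  0.244  0.97 ]
 [-0.002  0.97  -0.244]
 [-1.    -0.002 -0.   ]]
tip 0.018 (np.float64(6.311323650781193), np.float64(0.16489217808075274))
tip 0.02 (np.float64(6.185069608521799), np.float64(0.16500350956643606))
tip 0.025 (np.float64(5.8701839602522945), np.float64(0.16528533520878458))
plate top (342.65976597659767, 218.7128712871287) (np.float64(6.695516471106773), np.float64(0.113806197276639))
plate top (344.009900990099, 237.38973897389738) (np.float64(5.6844960603887085), np.float64(0.1577790438634072))
ball (np.float64(52.061168522269234), np.float64(0.18738748483334253))
chim top [ 0.41593689 -0.2565061   0.15      ]
carton top [ 0.62105395 -0.19757442  0.072     ]
finA [0.5559248  0.34024484 0.03      ]
lampholder [0.58598479 0.09960026 0.06      ]
```

Emit:
drive_tool(
  plan=[
    [[0, -2.6, 2.5, 0, 0, 0, 0], [0, -2.6, 2.5, 0, 0, 0, 0], [0, -2.6, 2.5, 0, 0, 0, 0], [0, -2.6, 2.5, 0, 0, 0, 0], [0, -2.6, 2.5, 0, 0, 0, 0]],
  ],
  squeeze=20,
)

```text
clock: 0.52
tcp_pos: [0.2301, 0.3994, 0.2308]
orientation: [0.702, 0.087, 0.702, -0.087]
wrist_force: [0.6, -0.2, 0.6]
finger_gap: 0.0255
```

Emit:
drive_tool(
  plan=[
    [[0, -2.6, 2.5, 0, 0, 0, 0], [0, -2.6, 2.5, 0, 0, 0, 0], [0, -2.6, 2.5, 0, 0, 0, 0], [0, -2.6, 2.5, 0, 0, 0, 0], [0, -2.6, 2.5, 0, 0, 0, 0]],
  ],
)

```text
clock: 0.93
tcp_pos: [0.3196, 0.2428, 0.2311]
orientation: [0.702, 0.087, 0.702, -0.087]
wrist_force: [2.3, -0.2, 0.3]
finger_gap: -0.0003
```

Emit:
drive_tool(
  plan=[
    [[0, -2.6, 2.5, 0, 0, 0, 0], [0, -2.6, 2.5, 0, 0, 0, 0], [0, -2.6, 2.5, 0, 0, 0, 0], [0, -2.6, 2.5, 0, 0, 0, 0], [0, -2.6, 2.5, 0, 0, 0, 0]],
  ],
)

```text
clock: 1.35
tcp_pos: [0.4091, 0.086, 0.2311]
orientation: [0.702, 0.087, 0.702, -0.087]
wrist_force: [0.1, 1.0, 0.0]
finger_gap: -0.0003
```

Emit:
drive_tool(
  plan=[
    [[0, -2.6, 2.7, 0, 0, 0, 0], [0, -2.6, 2.7, 0, 0, 0, 0], [0, -2.6, 2.7, 0, 0, 0, 0], [0, 0, 0, -7, 0, 0, 0], [0, 0, 0, -7, 0, 0, 0]],
  ],
)

```text
clock: 1.77
tcp_pos: [0.4691, -0.0098, 0.2305]
orientation: [0.707, 0.0, 0.708, -0.0]
wrist_force: [-0.8, -0.0, -0.4]
finger_gap: 0.0003
```

Emit:
drive_tool(
  plan=[
    [[1, 0, 0, -6, 0, 0, 0], [2, 0, 0, 0, 0, 0, 0], [2, 0, 0, 0, 0, 0, 0], [2, 0, 0, 0, 0, 0, 0], [1, 0, 0, 0, 0, 0, 0]],
  ],
)

```text
clock: 2.18
tcp_pos: [0.4667, -0.0074, 0.1488]
orientation: [0.705, -0.036, 0.707, 0.036]
wrist_force: [-0.6, 0.3, 1.4]
finger_gap: 0.0
```

Emit:
drive_tool(
  plan=[
    [[3, 0, 0, 0, 0, 0, 0], [3, 0, 0, 0, 0, 0, 0], [2.5, 0, 0, 0, 0, 0, 0], [1.5, 0, 0, 0, 0, 0, 0], [0.5, 0, 0, 0, 0, 0, 0]],
  ],
)

```text
clock: 2.6
tcp_pos: [0.4662, -0.0072, 0.0438]
orientation: [0.705, -0.036, 0.708, 0.037]
wrist_force: [-0.1, 0.1, 0.4]
finger_gap: 0.0002
```

Run:
```python
from h import *
print(env.get_state()["tcp_pos"])
for n in("top","side"):
    im=env.read_camera(n)[:,:,::-1];cv2.imwrite(f"pics/{n}1.png",im)
t=cv2.imread("pics/top1.png");s=cv2.imread("pics/side1.png")
cv2.imwrite("pics/both1.png",np.hstack([cv2.resize(t[150:280,270:400],(400,400),interpolation=3),cv2.resize(s[190:320,250:380],(400,400),interpolation=3)]))
```

```text
[ 0.46618322 -0.00717101  0.04380237]
```

View pics/both1.png

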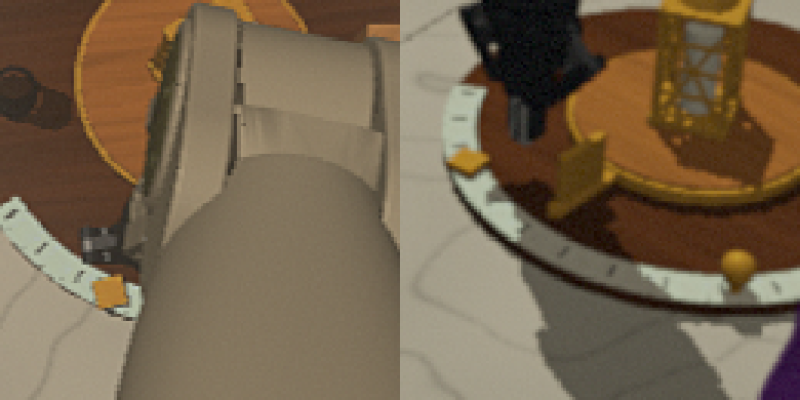

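Emit:
drive_tool(
  plan=[
    [[0, -0.8, 0, 0, 0, 0, 0], [0, -0.8, 0, 0, 0, 0, 0], [0, -0.6, 0, 0, 0, 0, 0], [0, -0.5, 0, 0, 0, 0, 0], [0, -0.4, 0, 0, 0, 0, 0]],
  ],
)

```text
clock: 3.12
tcp_pos: [0.4722, -0.0396, 0.047]
orientation: [0.707, -0.036, 0.706, 0.036]
wrist_force: [0.4, -0.4, 0.1]
finger_gap: 0.0004
```

Emit:
drive_tool(
  plan=[
    [[0, -0.3, 0, 0, 0, 0, 0], [0, -0.4, 0, -1, 0, 0, 0], [0, -0.5, -0.05, -2, 0, 0, 0], [0, -0.5, -0.05, -2, 0, 0, 0], [0, -0.5, -0.05, -2, 0, 0, 0]],
  ],
)

```text
clock: 3.53
tcp_pos: [0.4728, -0.0605, 0.0464]
orientation: [0.703, -0.08, 0.703, 0.08]
wrist_force: [1.0, 1.1, 0.9]
finger_gap: -0.0
```

Emit:
drive_tool(
  plan=[
    [[0, -0.71, -0.08, -3, 0, 0, 0], [0, -0.71, -0.08, -3, 0, 0, 0], [0, -0.71, -0.08, -3, 0, 0, 0], [0, -0.71, -0.08, -3, 0, 0, 0], [0, -0.71, -0.08, -3, 0, 0, 0]],
  ],
)

```text
clock: 3.95
tcp_pos: [0.4806, -0.0952, 0.0463]
orientation: [0.686, -0.171, 0.686, 0.172]
wrist_force: [0.6, 1.6, -0.0]
finger_gap: -0.0002
```

Emit:
drive_tool(
  plan=[
    [[0, -0.71, -0.08, -3, 0, 0, 0], [0, -0.71, -0.08, -3, 0, 0, 0], [0, -0.71, -0.08, -3, 0, 0, 0], [0, -0.5, -0.06, -2, 0, 0, 0], [0, -0.25, -0.03, -1, 0, 0, 0]],
  ],
)

```text
clock: 4.37
tcp_pos: [0.4935, -0.1216, 0.0462]
orientation: [0.665, -0.241, 0.665, 0.242]
wrist_force: [-0.4, 0.9, 0.6]
finger_gap: -0.0002
```

Run:
```python
from h import *
p=env.get_state()["tcp_pos"];print(p)
d=p[:2]-[.6055,-.0468];print("lever est",np.degrees(np.arctan2(-d[1],-d[0])+np.arcsin(.0185/np.hypot(*d))),np.hypot(*d))
for n in("top","side"):
    im=env.read_camera(n)[:,:,::-1];cv2.imwrite(f"pics/{n}2.png",im)
t=cv2.imread("pics/top2.png");s=cv2.imread("pics/side2.png")
cv2.imwrite("pics/both2.png",np.hstack([cv2.resize(t[150:280,290:420],(400,400),interpolation=3),cv2.resize(s[190:320,290:420],(400,400),interpolation=3)]))
```

```text
[ 0.49352153 -0.12156462  0.04623782]
lever est 41.62723498040053 0.13464369971789783
```

View pics/both2.png

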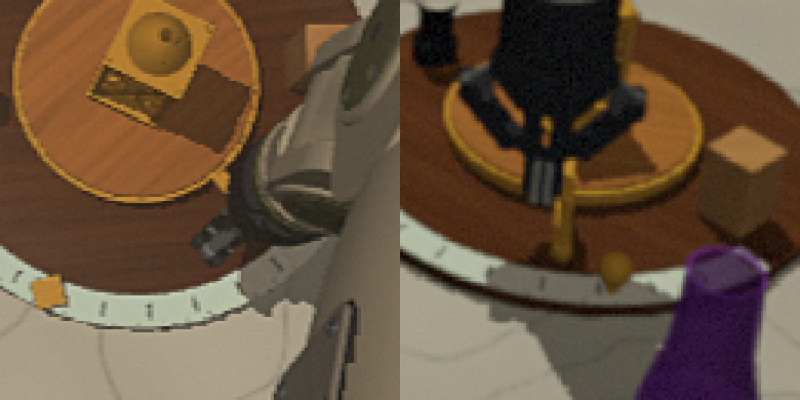

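Emit:
drive_tool(
  plan=[
    [[0, -0.48, -0.05, -2, 0, 0, 0], [0, -0.48, -0.05, -2, 0, 0, 0], [0, -0.48, -0.05, -2, 0, 0, 0], [0, -0.48, -0.05, -2, 0, 0, 0], [0, -0.24, -0.03, -1, 0, 0, 0]],
  ],
)

```text
clock: 4.88
tcp_pos: [0.5064, -0.1385, 0.0462]
orientation: [0.644, -0.293, 0.644, 0.293]
wrist_force: [-1.4, 0.4, -0.5]
finger_gap: -0.0001
```

Run:
```python
from h import *
p=env.get_state()["tcp_pos"];print(p)
d=p[:2]-[.6055,-.0468];print("lever est",np.degrees(np.arctan2(-d[1],-d[0])+np.arcsin(.0185/np.hypot(*d))),np.hypot(*d))
for n in("side",):
    im=env.read_camera(n)[:,:,::-1];cv2.imwrite(f"pics/{n}3.png",im)
s=cv2.imread("pics/side3.png")
cv2.imwrite("pics/s3.png",cv2.resize(s[200:300,310:410],(600,600),interpolation=3))
```

```text
[ 0.50635014 -0.1384539   0.04617262]
lever est 50.62531637831271 0.13502271473159927
```

View pics/s3.png

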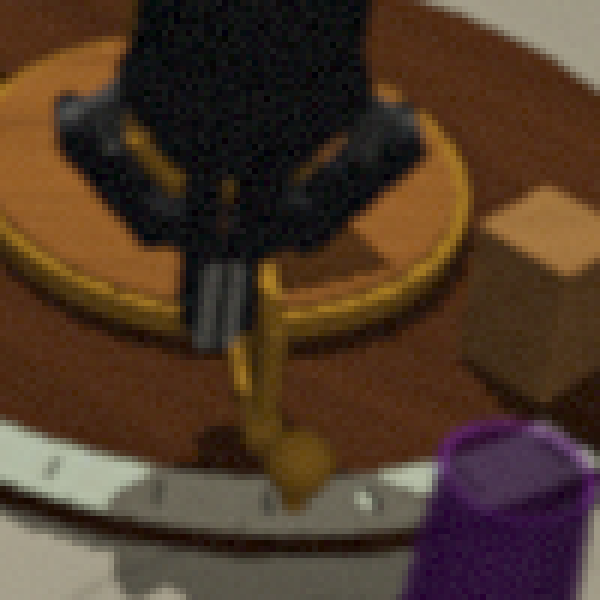

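Emit:
drive_tool(
  plan=[
    [[0, 1, 0, 0, 0, 0, 0], [0, 2, 0, 0, 0, 0, 0], [-3, 2, 0, 0, 0, 0, 0], [-4, 2, 0, 0, 0, 0, 0], [-4, 2, 0, 0, 0, 0, 0]],
  ],
)

```text
clock: 5.35
tcp_pos: [0.4382, -0.0795, 0.1509]
orientation: [0.643, -0.291, 0.645, 0.293]
wrist_force: [0.2, 0.3, 0.5]
finger_gap: 0.0001
```

Emit:
drive_tool(
  plan=[
    [[0, 4, 0, 0, 0, 0, 0], [0, 4, 0, 0, 0, 0, 0], [0, 4, 0, 0, 0, 0, 0], [0, 4, 0, 0, 0, 0, 0], [0, 1, 0, 0, 0, 0, 0]],
  ],
)

```text
clock: 5.77
tcp_pos: [0.3064, 0.0337, 0.1498]
orientation: [0.642, -0.292, 0.645, 0.294]
wrist_force: [-1.5, -0.1, -0.5]
finger_gap: -0.0
```

Run:
```python
from h import *
print(env.get_state()["tcp_pos"])
for n in("top","side"):
    im=env.read_camera(n)[:,:,::-1];cv2.imwrite(f"pics/{n}4.png",im)
t=cv2.imread("pics/top4.png")
cv2.imwrite("pics/t4.png",t)
cv2.imwrite("pics/t4c.png",cv2.resize(t[170:250,340:420],(600,600),interpolation=3))
```

```text
[0.30637196 0.03372345 0.14981527]
```

View pics/t4c.png

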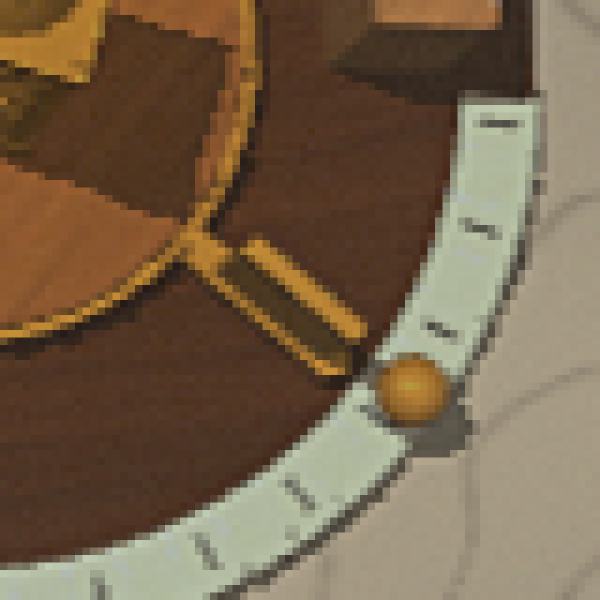

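View pics/top4.png

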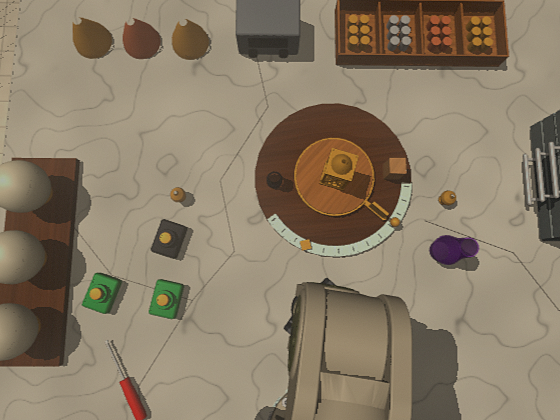

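Run:
```python
from h import *
c=np.array([.6055,-.0468])
def ang(p): d=p[:2]-c; return np.degrees(np.arctan2(-d[1],-d[0])),np.linalg.norm(d)
for uv in((258,247),(360,330),(309,288)):
    print("plate top",ang(plane("top",(340+uv[0]/7.5-.43,170+uv[1]/7.5-.43),.067)))
print("ball",ang(plane("top",(340+412/7.5-.43,170+389/7.5-.43),.032)))
# overlay model
t=cv2.imread("pics/top4.png")[170:250,340:420];o=cv2.resize(t,(600,600),interpolation=3)
def P(th,r,w,z):
    a=np.radians(th);R=np.array([-np.cos(a),-np.sin(a)]);T=np.array([np.sin(a),-np.cos(a)])
    return (proj("top",[*(c+r*R+w*T),z])-[340,170]+.5)*7.5
for th,col in((47,(255,0,0)),(49.5,(0,255,0)),(52,(0,0,255))):
    q=np.array([P(th,.112,-.004,.067),P(th,.112,.004,.067),P(th,.158,.004,.067),P(th,.158,-.004,.067)]).astype(int)
    cv2.polylines(o,[q],True,col,1)
    q=np.array([P(th,.168,0,.019),P(th,.1,0,.019)]).astype(int);cv2.polylines(o,[q],False,col,1)
cv2.imwrite("pics/ov4.png",o)
```

```text
plate top (np.float64(50.09798656544803), np.float64(0.11501750766604966))
plate top (np.float64(50.092555458891674), np.float64(0.15593138341053012))
plate top (np.float64(50.14806594801308), np.float64(0.13541445245418957))
ball (np.float64(52.06700960572847), np.float64(0.18557157858382153))
```

View pics/ov4.png

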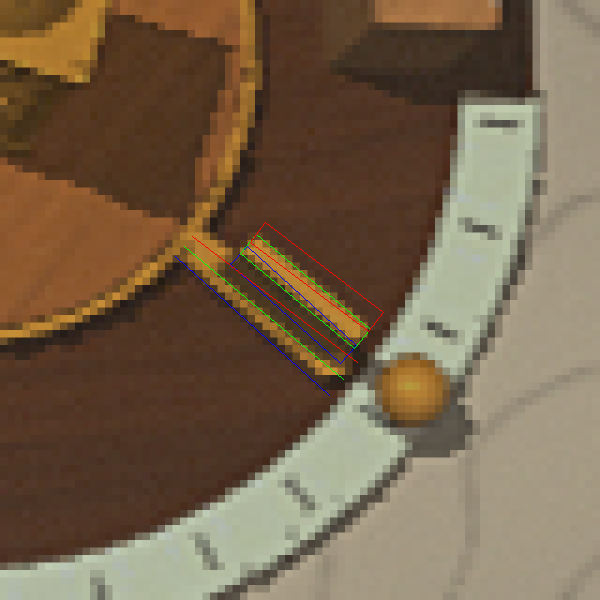

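Emit:
drive_tool(
  plan=[
    [[0, -4, 0, 0, 0, 0, 0], [0, -4, 0, 0, 0, 0, 0], [0, -4, 0, 0, 0, 0, 0], [0, -4, 0, 0, 0, 0, 0], [0, -1, 0, 0, 0, 0, 0]],
  ],
)

```text
clock: 6.28
tcp_pos: [0.4468, -0.0861, 0.1509]
orientation: [0.646, -0.293, 0.643, 0.289]
wrist_force: [0.4, -0.1, 0.6]
finger_gap: -0.0002
```

Emit:
drive_tool(
  plan=[
    [[4, -2, 0, 0, 0, 0, 0], [4, -2, 0, 0, 0, 0, 0], [2, -2, 0, 0, 0, 0, 0], [0.5, -1, 0, 0, 0, 0, 0], [0, 0, 0, 0, 0, 0, 0]],
  ],
)

```text
clock: 6.7
tcp_pos: [0.4923, -0.1267, 0.0497]
orientation: [0.644, -0.291, 0.645, 0.292]
wrist_force: [0.3, -1.4, 0.8]
finger_gap: -0.0001
```

Run:
```python
from h import *
from scipy.spatial.transform import Rotation as Ro
s=env.get_state();p=s["tcp_pos"];R=Ro.from_quat(s["orientation"],scalar_first=True).as_matrix();print(p)
c=np.array([.6055,-.0468])
def tgt(th0,dth):
    d=np.array([.50635,-.13845])-c;a=np.radians(dth);return c+np.array([[np.cos(a),-np.sin(a)],[np.sin(a),np.cos(a)]])@d
for dth in(0,2):
    w=np.append(tgt(0,dth)-p[:2],.046-p[2]);print(dth,w,(R.T@w*100).round(2))
```

```text
[ 0.49227801 -0.12672907  0.0496721 ]
0 [ 0.01407199 -0.01172093 -0.0036721 ] [ 0.36 -1.83  0.05]
2 [ 0.01733093 -0.01512538 -0.0036721 ] [ 0.36 -2.3   0.01]
```

Emit:
drive_tool(
  plan=[
    [[0.2, -0.8, 0, 0, 0, 0, 0], [0, -0.6, 0, 0, 0, 0, 0], [0, -0.4, 0, -2, 0, 0, 0], [0, -0.3, 0, 0, 0, 0, 0], [0, -0.2, 0, 0, 0, 0, 0]],
  ],
)

```text
clock: 7.12
tcp_pos: [0.5097, -0.1404, 0.0507]
orientation: [0.639, -0.304, 0.638, 0.303]
wrist_force: [-1.0, 1.2, 0.7]
finger_gap: 0.0002
```

Emit:
drive_tool(
  plan=[
    [[0, 0, 0, 0, 0, 0, 0], [0, 0, 0, 0, 0, 0, 0], [0, 0, 0, 0, 0, 0, 0], [0, 0, 0, 0, 0, 0, 0], [0, 0, 0, 0, 0, 0, 0]],
  ],
)

```text
clock: 7.53
tcp_pos: [0.5089, -0.1402, 0.0493]
orientation: [0.639, -0.304, 0.639, 0.304]
wrist_force: [-0.8, -0.2, 0.1]
finger_gap: 0.0004
```

Emit:
drive_tool(
  plan=[
    [[0, 1, 0, 0, 0, 0, 0], [0, 2, 0, 0, 0, 0, 0], [-3, 2, 0, 0, 0, 0, 0], [-4, 1, 0, 0, 0, 0, 0], [-3.5, 1, 0, 0, 0, 0, 0]],
  ],
)

```text
clock: 7.95
tcp_pos: [0.4522, -0.0946, 0.1548]
orientation: [0.638, -0.303, 0.639, 0.305]
wrist_force: [0.6, 0.1, 1.1]
finger_gap: 0.0
```

Emit:
drive_tool(
  plan=[
    [[-3, 0, 0, 7, 0, 0, 0], [-3, 0, 0, 7, 0, 0, 0], [0, 0, 0, 7, 0, 0, 0], [0, 0, 0, 7, 0, 0, 0], [0, 0, 0, 7, 0, 0, 0]],
  ],
)

```text
clock: 8.37
tcp_pos: [0.4544, -0.0958, 0.215]
orientation: [0.701, -0.096, 0.7, 0.095]
wrist_force: [0.8, 0.7, -0.1]
finger_gap: 0.0003
```

Emit:
drive_tool(
  plan=[
    [[0, 3.7, 0.95, 0, 0, 0, 0], [0, 3.7, 0.95, 0, 0, 0, 0], [0, 3.7, 0.95, 0, 0, 0, 0], [0, 3.7, 0.95, 0, 0, 0, 0], [0, 3.7, 0.95, 0, 0, 0, 0]],
  ],
)

```text
clock: 8.78
tcp_pos: [0.4485, 0.0965, 0.2142]
orientation: [0.7, -0.097, 0.7, 0.097]
wrist_force: [0.3, -0.4, -0.5]
finger_gap: -0.0002
```

Emit:
drive_tool(
  plan=[
    [[0, 3.7, 0.95, 0, 0, 0, 0], [0, 3.7, 0.95, 0, 0, 0, 0], [0, 3.7, 0.95, 0, 0, 0, 0], [0, 3.7, 0.95, 0, 0, 0, 0], [0, 3.7, 0.95, 0, 0, 0, 0]],
  ],
)

```text
clock: 9.2
tcp_pos: [0.4435, 0.2875, 0.2142]
orientation: [0.7, -0.098, 0.7, 0.098]
wrist_force: [0.7, -0.4, 0.6]
finger_gap: 0.0001
```

Emit:
drive_tool(
  plan=[
    [[0, 3.7, 0.95, 0, 0, 0, 0], [0, 3.2, 0.95, 0, 0, 0, 0], [0, 0, 0, 0, 0, 0, 0], [0, 0, 0, 0, 0, 0, 0], [0, 0, 0, 0, 0, 0, 0]],
  ],
)

```text
clock: 9.62
tcp_pos: [0.4434, 0.3568, 0.2138]
orientation: [0.7, -0.098, 0.701, 0.097]
wrist_force: [0.6, -0.3, 0.2]
finger_gap: 0.0
```

Run:
```python
from h import *
from scipy.spatial.transform import Rotation as Ro
s=env.get_state();p=s["tcp_pos"];R=Ro.from_quat(s["orientation"],scalar_first=True).as_matrix();print(p,R.round(3))
print((R.T@(np.array([.447,.358,.06])-p)*100).round(2))
for n in("top","side"):
    im=env.read_camera(n)[:,:,::-1];cv2.imwrite(f"pics/{n}5.png",im)
t=cv2.imread("pics/top5.png")
c=np.array([.6055,-.0468])
o=cv2.resize(t[170:250,340:420],(600,600),interpolation=3)
def P(th,r,w,z):
    a=np.radians(th);Rr=np.array([-np.cos(a),-np.sin(a)]);T=np.array([np.sin(a),-np.cos(a)])
    return (proj("top",[*(c+r*Rr+w*T),z])-[340,170]+.5)*7.5
for th,col in((52,(0,0,255)),):
    q=np.array([P(th,.112,-.004,.067),P(th,.112,.004,.067),P(th,.158,.004,.067),P(th,.158,-.004,.067)]).astype(int)
    cv2.polylines(o,[q],True,col,1)
cv2.imwrite("pics/ov5.png",o)
```

```text
[0.44343861 0.35675124 0.21383718] [[-0.001 -0.274  0.962]
 [-0.001  0.962  0.274]
 [-1.    -0.001 -0.001]]
[15.38  0.03  0.4 ]
```

View pics/ov5.png

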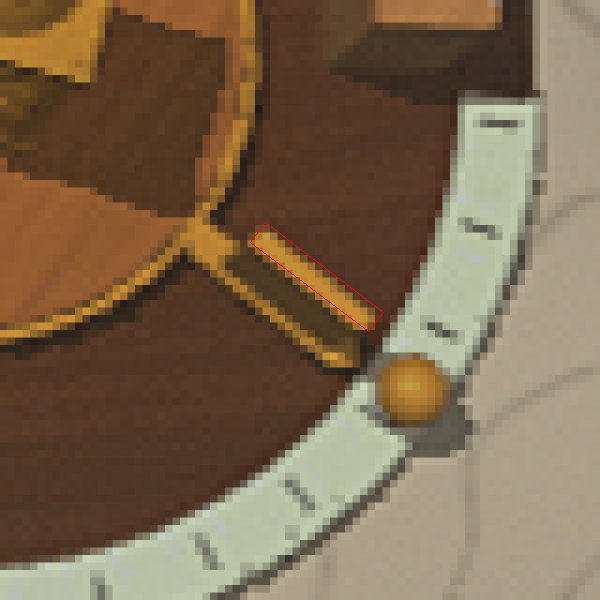

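View pics/side5.png

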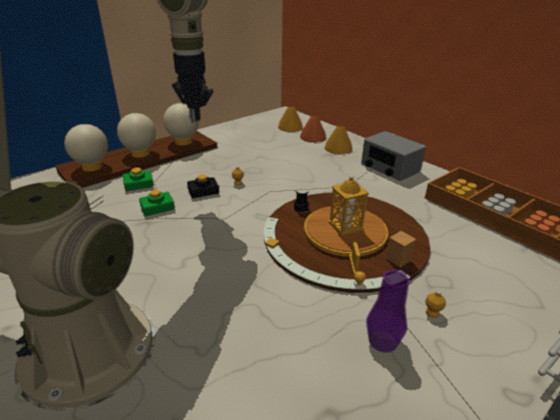

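Emit:
drive_tool(
  plan=[
    [[3, 0, 0.4, 0, 0, 0, 0], [3.5, 0, 0, 0, 0, 0, 0], [3.5, 0, 0, 0, 0, 0, 0], [3, 0, 0, 0, 0, 0, 0], [1.5, 0, 0, 0, 0, 0, 0]],
  ],
)

```text
clock: 10.13
tcp_pos: [0.4463, 0.3554, 0.0657]
orientation: [0.699, -0.097, 0.702, 0.096]
wrist_force: [-1.4, -0.6, 0.4]
finger_gap: 0.0
```

Run:
```python
from h import *
print(env.get_state()["tcp_pos"])
for n in("top","side"):
    im=env.read_camera(n)[:,:,::-1];cv2.imwrite(f"pics/{n}6.png",im)
t=cv2.imread("pics/top6.png");s=cv2.imread("pics/side6.png")
cv2.imwrite("pics/both6.png",np.hstack([cv2.resize(t[200:280,125:205],(400,400),interpolation=3),cv2.resize(s[140:220,160:240],(400,400),interpolation=3)]))
```

```text
[0.44632376 0.35537651 0.06572681]
```

View pics/both6.png

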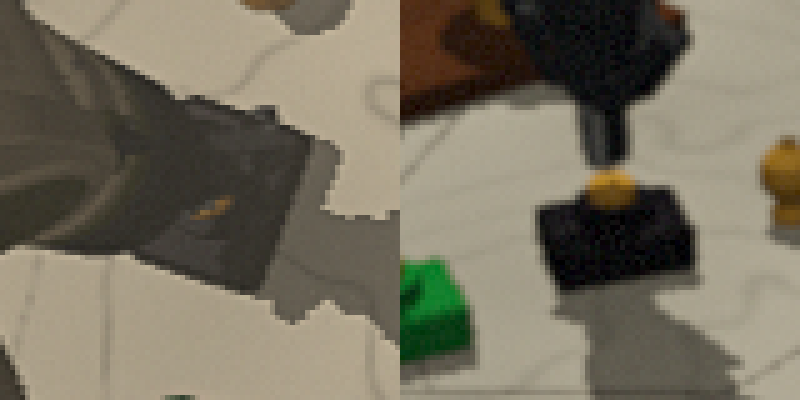

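Emit:
drive_tool(
  plan=[
    [[0.8, 0, 0.2, 0, 0, 0, 0], [0.5, 0, 0, 0, 0, 0, 0], [0.4, 0, 0, 0, 0, 0, 0], [0.2, 0, 0, 0, 0, 0, 0], [0.1, 0, 0, 0, 0, 0, 0]],
  ],
)

```text
clock: 10.65
tcp_pos: [0.451, 0.3591, 0.0501]
orientation: [0.701, -0.097, 0.7, 0.098]
wrist_force: [1.1, -0.5, 2.8]
finger_gap: -0.0002
```

Emit:
drive_tool(
  plan=[
    [[0.2, 0, 0, 0, 0, 0, 0], [0.2, 0, 0, 0, 0, 0, 0], [0, 0, 0, 0, 0, 0, 0], [0, 0, 0, 0, 0, 0, 0], [0, 0, 0, 0, 0, 0, 0]],
  ],
)

```text
clock: 11.07
tcp_pos: [0.451, 0.3592, 0.0461]
orientation: [0.701, -0.097, 0.7, 0.098]
wrist_force: [1.5, -1.1, 6.2]
finger_gap: -0.0004
```

Emit:
drive_tool(
  plan=[
    [[0.2, 0, 0, 0, 0, 0, 0], [0, 0, 0, 0, 0, 0, 0], [0, 0, 0, 0, 0, 0, 0], [0, 0, 0, 0, 0, 0, 0], [0, 0, 0, 0, 0, 0, 0]],
  ],
)

```text
clock: 11.48
tcp_pos: [0.4511, 0.3592, 0.0459]
orientation: [0.701, -0.097, 0.699, 0.098]
wrist_force: [-2.7, -4.5, 17.3]
finger_gap: 0.0001
```

Emit:
drive_tool(
  plan=[
    [[0.2, 0, 0, 0, 0, 0, 0], [0, 0, 0, 0, 0, 0, 0], [0, 0, 0, 0, 0, 0, 0], [0, 0, 0, 0, 0, 0, 0], [0, 0, 0, 0, 0, 0, 0]],
  ],
)

```text
clock: 11.9
tcp_pos: [0.4511, 0.3593, 0.0456]
orientation: [0.702, -0.097, 0.699, 0.098]
wrist_force: [-5.6, -6.5, 29.4]
finger_gap: 0.0001
```

Run:
```python
from h import *
im=env.read_camera("side")[:,:,::-1];cv2.imwrite("pics/side7.png",im)
s=cv2.imread("pics/side6.png")
cv2.imwrite("pics/both7.png",np.hstack([cv2.resize(x[150:210,175:235],(400,400),interpolation=3) for x in(s,im)]))
```

```text
(no output)
```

View pics/both7.png

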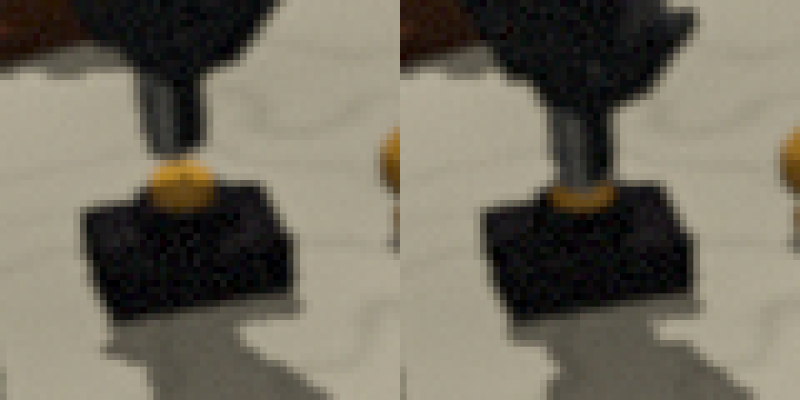

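Emit:
drive_tool(
  plan=[
    [[-0.4, 0, 0, 0, 0, 0, 0], [-0.1, 0, 0, 0, 0, 0, 0], [0, 0, 0, 0, 0, 0, 0], [0, 0, 0, 0, 0, 0, 0], [0, 0, 0, 0, 0, 0, 0]],
  ],
)

```text
clock: 12.37
tcp_pos: [0.451, 0.3593, 0.0465]
orientation: [0.701, -0.097, 0.7, 0.098]
wrist_force: [3.4, 0.2, 4.0]
finger_gap: 0.0001
```

Emit:
drive_tool(
  plan=[
    [[-0.2, 0, 0, 0, 0, 0, 0], [0, 0, 0, 0, 0, 0, 0], [0, 0, 0, 0, 0, 0, 0], [0, 0, 0, 0, 0, 0, 0], [0, 0, 0, 0, 0, 0, 0]],
  ],
)

```text
clock: 12.78
tcp_pos: [0.4501, 0.3592, 0.0482]
orientation: [0.7, -0.097, 0.7, 0.098]
wrist_force: [3.6, 1.6, 3.1]
finger_gap: 0.0001
```

Emit:
drive_tool(
  plan=[
    [[-0.2, 0, 0, 0, 0, 0, 0], [0, 0, 0, 0, 0, 0, 0], [0, 0, 0, 0, 0, 0, 0], [0, 0, 0, 0, 0, 0, 0], [0, 0, 0, 0, 0, 0, 0]],
  ],
)

```text
clock: 13.2
tcp_pos: [0.4497, 0.3589, 0.0501]
orientation: [0.7, -0.098, 0.701, 0.098]
wrist_force: [0.6, 2.4, 2.4]
finger_gap: -0.0002
```

Emit:
drive_tool(
  plan=[
    [[-0.2, 0, 0, 0, 0, 0, 0], [0, 0, 0, 0, 0, 0, 0], [0, 0, 0, 0, 0, 0, 0], [0, 0, 0, 0, 0, 0, 0], [0, 0, 0, 0, 0, 0, 0]],
  ],
)

```text
clock: 13.62
tcp_pos: [0.4495, 0.3586, 0.052]
orientation: [0.7, -0.098, 0.701, 0.097]
wrist_force: [-1.6, -0.6, 1.4]
finger_gap: -0.0
```

Emit:
drive_tool(
  plan=[
    [[-1, 0, 0, 0, 0, 0, 0], [-3, 0, 0, 0, 0, 0, 0], [-4, 0, 0, 0, 0, 0, 0], [-4, 0, 0, 0, 0, 0, 0], [-3, 0, 0, 0, 0, 0, 0]],
  ],
)

```text
clock: 14.03
tcp_pos: [0.4505, 0.3591, 0.2061]
orientation: [0.701, -0.097, 0.699, 0.098]
wrist_force: [1.1, 0.3, 0.0]
finger_gap: 0.0001
```

Emit:
drive_tool(
  plan=[
    [[0, 0, 0, 0, 0, 0, 0], [0, 0, 0, 0, 0, 0, 0], [0, 0, 0, 0, 0, 0, 0], [0, 0, 0, 0, 0, 0, 0], [0, 0, 0, 0, 0, 0, 0]],
  ],
)

```text
clock: 14.45
tcp_pos: [0.4492, 0.3583, 0.2005]
orientation: [0.699, -0.098, 0.701, 0.097]
wrist_force: [0.4, 0.1, 0.3]
finger_gap: -0.0003
```

Run:
```python
from h import *
t=env.read_camera("top")[:,:,::-1];im=env.read_camera("side")[:,:,::-1]
cv2.imwrite("pics/both8.png",np.hstack([cv2.resize(t[160:260,320:420],(400,400),interpolation=3),cv2.resize(im[150:210,175:235],(400,400),interpolation=3)]))
s=env.get_state();print(s["tcp_pos"],s["wrist_force"])
```

```text
[0.44944779 0.35848793 0.2008565 ] [-0.45823498 -0.12382955 -0.33686966]
```

View pics/both8.png

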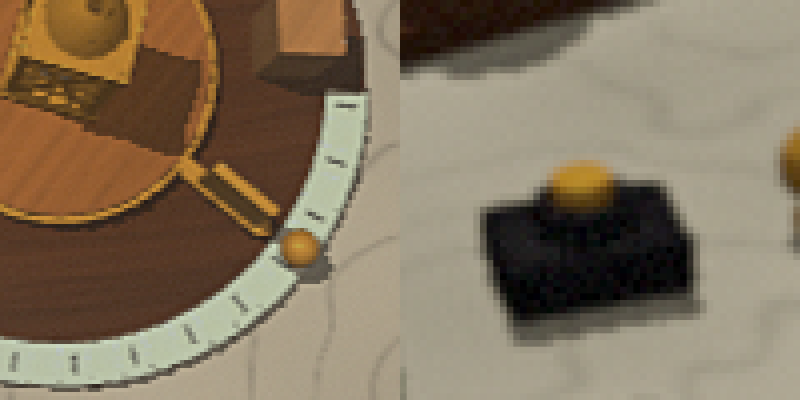

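The lever still points at the ball stud, the button is back up, and nothing is being touched.

```bash
python3 -c "
from workcell import env
print(env.hand_in())"
```

```text
the job is handed in; nothing more can be done
None
```

The lever points at the ball-topped stud, the black switch has been pressed and released, and the job is handed in. `hand_in` gave no verdict.

**Lever:** I pushed it with shut fingers from about 6° to about 51.6° from straight toward the robot, in two pushes because the first stopped about 2° short. The ball stud is at 52.1°, so the centre line should pass about 1.5 mm from it. The wrist force I read during the pushes stayed under about 2 N.

**Switch:** After that I pressed the black switch's button to its stop. The wrist force rose steeply to about 29 N there, and contact held over at least 5.5 mm of travel. The last side picture shows the button up again.

**Last checks:** The arm is about 15 cm clear of the switch with no wrist force. The last pictures and earlier views show the lantern upright on the turntable and no bystander visibly moved. I judged those by eye and did not measure them.

**Disagreement:** Triangulated heights came out about 5 mm above the stated ones, at 53 mm instead of 48 mm for the button and 37 mm instead of 32 mm for the ball centre. The press itself met the button at about 52–53 mm on the arm's reading. This did not affect the result.

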